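# Unfold the crank and nip the bar in the pinch-roller unit

### The arm

A 6-joint arm with a two-finger parallel gripper is mounted at the origin on the work surface. World frame = base frame: x ahead of the robot, y to its left, z up, the work surface at z = 0. Lengths are in mm, angles in degrees, forces in N, time in s.
With the tool pointing down it reaches from about 350 to 850 mm from the base axis. Payload 8.1 kg.
Tool frame: the origin (TCP) lies at the very end of the fingers, on their centre line; the grasp point (between the pads) lies 19 mm behind it (tcp_to_grasp is the distance from the TCP to the grasp point, in mm); z points along the fingers, x is the direction in which the jaws open and shut, and the axes are right-handed (so a half turn about z gives the same grasp; the last joint's range is limited). The gripper opens to 85 mm and grips with 20 to 120 N. Pads are 22 mm wide; open, the fingers measure 114 mm over their backs; the gripper's body (76 mm by 85 mm) begins 54 mm behind the grasp point. The pads swing forward as they close: fully open they stand 13 mm farther back than shut.
Start: joints at [66.956, 7.471, 85.268, -0, 87.261, -4.893], TCP at [186.895, 570.154, 231.292] pointing down, gripper open.
Joint ranges: [-169.43, 169.43], [-51.17, 129.36], [1.28, 143.12], [-76.62, 256.62], [0, 156.53], [-152.29, 152.29]. Speed limits (degrees/s): [136.94, 136.94, 159.86, 180, 180, 180].

### API

Orientations are given as [roll, pitch, yaw] about the fixed x, y, z axes, in that order (R = Rz(yaw) Ry(pitch) Rx(roll)).
In Python, from bench import * gives the robot as it stands. The module is installed in compiled form; this text tells all that it offers.
- The arm moves only by the tool apply_moves, never from a script. Its argument "targets" is text: rows parted by semicolons, each of 7 numbers parted by spaces: the turn, a rotation vector about the tool's x, y, z in rad, then the shift along the tool's x, y, z in cm, then the finger opening in cm, from 0 to 8.54. A call has exactly 5 rows; each row is the pose to reach, as a shift and turn from the pose commanded when the call began, along the tool's axes at that moment; what a row does not reach only later rows make up. A row lasts 1/10 s, in which the tool goes at most 50 mm and 8.59 degrees, less where a joint would pass 70% of its speed; a pose out of reach is approached as far as the arm can. A call with a gripper value outside its range is refused whole. The fingers move at their own pace and stop on an object; "force" is the grip in N (left out, the last holds). Time passes only in rows, so rows that repeat a pose let the fingers close, or fill a call up. It gives the time, the measured TCP pose, the force and the opening at its end, in the units of the state.
- sense(): the state, without advancing time (a new reading comes with each control period).
- snapshot(name): name is "side" or "top" or "wrist"; returns the picture (420x560x3 uint8, red, green, blue); there is no depth.
- camera_model(name): a dict with "fx", "fy", "cx", "cy" (pixels), "position" and "attitude" of the camera in the world; the wrist camera has in their place "T_tool_cam" (4x4, takes a point from camera to tool coordinates, whose origin is the TCP and whose axes are the tool frame's). Camera axes: x right, y up, looking along -z (the intrinsics and any distortion apply to the point x, -y, -z); pixel columns grow to the right and rows downward; lengths in mm; the calibration is good to about 2 mm. A picture is of the moment at which its call begins: read the wrist's pose just before it. camera_model takes no time and is no camera call.
- hand_in(): hands the job in, once; it reports no verdict.
Trained networks look in the newest picture that a camera, given by its name, has taken for a name from the list of things; names that differ only in an ending like _2 or _b are one class to them, and where a whole thing is asked for, a point or a joint stands for the part that bears it (a point fixed in the world has none). Each returns a list of dicts, best first, with "confidence" (0 to 1); they miss things now and then, are a little off and sometimes report something else, mostly with a low value. They report only what shows in the picture. A call takes as long as a camera call.
- recognise(camera, query): "at" ([row, column] in pixels, amid what is visible of it).
- place_of(camera, query): "at" ([row, column] in pixels: a listed point, or the origin of a listed thing).
The state is a dict: "time": time; "joint_pos": joint angles; "qd": joint speeds; "joint_efforts": joint torques, N m; "tool_pos": TCP position; "tcp_rot": TCP orientation; "ft_force": force on the tool from outside, world axes, zero at the start; "wrist_torque": the same for the moment, N m; "finger_gap": finger opening in mm.
Only numpy, scipy, OpenCV 4.12 (cv2) and the standard library are available. Lean on these libraries where they do the work, as an engineer would, in place of code of your own. Each camera call takes 0.05 s, during which the arm holds its last target. There are 200 camera calls.

### The job

Fold the red crank handle on top of the pinch-roller unit out until it stands fully upright against its stop, and only then wind the crank clockwise to bring the black pressure roller down onto the steel bar. Stop once the roller nips the bar firmly, when the crank takes about twice the effort of running free, and never force it much beyond that. Let go, leaving the handle standing up, the bar in its place on the rollers and the other things on the bench where they are.

Things in the scene. Friction and masses are not known exactly. Their poses are not given: they have to be found in the camera images.
- handle (a joint): Hinge of the red fold-away crank handle, rad: 0 = folded flat along the crank arm, lying back over the hub; 1.571 = standing upright on its stop, the working position. Starts folded or nearly so (0 to 0.12). No spring: a stiff hinge (about 2 N at the grip point) that stays where it is left; it may lag in fingers that only pinch it.
- crank (a joint): Crank angle, rad, growing clockwise seen from above (several turns possible; starts between 2 and 6). Growing winds the pressure roller down, 20 mm per turn. Running free it takes about 4.7 N, pushed along the circle, at the upright handle (75 mm from the axis). The spindle's friction holds a nip of up to about 110 N when let go; a tighter one springs back to that.
- crank_axis (a point): Point on the crank's vertical axis at mid-thickness of the crank arm (the steel flat arm is 14 mm wide, 12 mm thick; crank_axis is 16 mm above the grey top plate of 130 x 150 mm, itself 200 mm above the table). z up.
- hinge (a point): Hinge pin of the handle, between two small steel lugs (24 mm over all, 10 mm above the pin) at the outer end of the crank arm, 75 mm from the crank axis and 18 mm above crank_axis. The arm points from crank_axis to here; the hinge's pin is level and square to the arm.
- grip (a point): Point on the centre line of the red handle sleeve, 62 mm from the hinge pin towards the handle's free end. The sleeve is a 22 mm round, 70 mm long, from 17 to 87 mm from the hinge pin, and revolves freely about its own length. Folded it lies on top of the arm, free end over the hub, with nothing beside it down to the top plate (34 mm below its centre line).
- roller: Black rubber pressure roller, 48 mm diameter, 74 mm long, in a steel carriage under the blue yoke. Origin 68 mm above the roller's lowest line; z up. It is stiffly sprung (about 130 N/mm in all): once it bears on the bar, the effort at the handle rises by some 1.8 N per tenth of a radian of further winding; at twice the free effort it presses on the bar with about 110 N, and a hand holding the handle still there feels it push back with about 4 N.
- bar: Steel flat bar 50 x 320 x 12 mm lying lengthwise (its y axis) on the two white lower rollers under the pressure roller, which meets it at mid-length. Origin at the centre of its underside; its top is 12 mm above. The lower rollers are shimmed, so its height differs from time to time (underside 48 to 56 mm above the table).
- frame: The pinch-roller unit, fixed to the bench: steel base plate 160 x 330 mm, four columns, grey top plate. Origin at the centre of its underside, z up, y along the bar. No part but crank and handle is higher than 205 mm.
- spare_roller_mid (a point): Centre of a spare white roller standing on end by the unit, 36 mm diameter, 82 mm tall. To be left alone.
- spanner_grip (a point): Middle of the shank of a steel spanner, under 200 mm long, lying on the bench beside the unit. To be left alone.
- offcut_mid (a point): Centre of a steel offcut 50 x 110 x 12 mm lying on the bench. To be left alone.
- spray_mid (a point): Centre of a spray can standing on the bench, 60 mm diameter, 170 mm tall. To be left alone.

How it is judged (in metres and radians):
On the way, in this order (a step that is already met when the one before it is completed fails the run):
1. the handle has been folded out fully upright (value of joint handle above 1.45 rad), for 0.2 s.
2. the pressure roller bears firmly on the bar (over 50 N) (contact force between roller and bar above 50 N), for 0.2 s.
At the end, for the whole second after the job is handed in: The handle stands upright (at least 1.40 rad), the crank is at rest, the pressure roller presses on the bar with 50 to 190 N, and the bar is within 20 mm of where it lay (value of joint handle above 1.4 rad and contact force between roller and bar between 50 and 190 N and velocity of joint crank between -0.1 and 0.1 rad/s and distance of bar from where it was at the start of the episode below 0.02 m); the robot touches nothing.
It fails at once if the roller is forced down on the bar with more than 190 N (contact force between roller and bar above 190 N).
It fails at once if the crank is turned (its arm's end moved over 40 mm) while the handle is not yet unfolded (below 1.2 rad) (value of joint handle below 1.2 rad and distance of hinge from where it was at the start of the episode above 0.04 m).
It fails at once if the spare roller, spanner, offcut or spray can is moved over 30 mm (distance of any of spare_roller_mid, spanner_grip, offcut_mid, spray_mid from where it was at the start of the episode above 0.03 m).
It also fails if it takes over 72 s, if anything falls off the work surface, if the arm or the gripper's body presses on something with over 40 N, if the wrist force passes 120 N, or if a joint passes its speed limit or range.

## Working session

There is one attempt and no reset: what is moved stays moved. The work goes in short steps, Python scripts to look and compute and a tool call to move; the robot and the scene stay as the last step left them, time stands still between calls to the robot, and variables do not carry over. Pictures are saved under pics/ and viewed, about 8 in all and at most 12, crops included, and the job is handed in when it is done.

Besides the shell and the picture viewer there is one more tool, called after ">>>" as name(argument=value, ...), one argument or row to a line, values as JSON. apply_moves: Moves the arm, as the interface text tells. Its arguments: {"type":"object","properties":{"targets":{"type":"string"},"force":{"type":"number"}},"required":["targets"]}

```bash
mkdir -p pics; cat > h.py <<'E'
from bench import *
import numpy as np, cv2
from scipy.spatial.transform import Rotation as R
def cam(name):
    m=camera_model(name); 
    return m
E
python3 - <<'E'
from h import *
for n in("side","top"):
    print(n,camera_model(n))
    p=snapshot(n); cv2.imwrite(f"pics/{n}0.png",p[:,:,::-1])
    for q in("crank_axis","hinge","grip","spare_roller_mid","spray_mid","frame","roller","bar"):
        print(q,place_of(n,q)[:2])
print(camera_model("wrist")); s=sense(); print(s)
E
```

```text
side {'fx': 410.2174848777223, 'fy': 410.2174848777223, 'cx': 282.94347472622, 'cy': 207.43202434961555, 'position': array([1201.99015421, -281.53229297,  738.76813499]), 'attitude': array([50.26095862, -1.14044667, 73.30627344])}
crank_axis [{'at': [180.4, 298.6], 'confidence': 0.79}]
hinge [{'at': [163.4, 327.8], 'confidence': 0.58}]
grip [{'at': [172.4, 306.6], 'confidence': 0.59}, {'at': [301.9, 151.5], 'confidence': 0.48}]
spare_roller_mid [{'at': [240.8, 386.4], 'confidence': 0.97}, {'at': [233.7, 130.1], 'confidence': 0.32}]
spray_mid [{'at': [235.3, 130.8], 'confidence': 0.62}]
frame [{'at': [252.1, 292.5], 'confidence': 0.87}]
roller [{'at': [178.6, 300.3], 'confidence': 0.37}]
bar [{'at': [235.9, 289.4], 'confidence': 0.6}]
top {'fx': 392.0851241204444, 'fy': 392.0851241204444, 'cx': 280.87649629473106, 'cy': 215.66256004203603, 'position': array([ 397.94905488,  -44.98151551, 1018.49204801]), 'attitude': array([  7.75607081,  -1.15534026, -90.87424304])}
crank_axis [{'at': [201.1, 262.2], 'confidence': 0.61}]
hinge [{'at': [219.8, 232.7], 'confidence': 0.83}, {'at': [196.0
[... 698 characters left out ...]
,
         1.00000000e+00]])}
{'time': 0.9, 'joint_pos': array([ 6.69561438e+01,  7.47060273e+00,  8.52651026e+01, -6.12315920e-04,
        8.72610052e+01, -4.89311652e+00]), 'qd': array([ 0.03155895,  0.07392002, -0.04476648,  0.02210909, -0.01508047,
       -0.06031768]), 'joint_efforts': array([ 5.24653551e-04, -5.69311309e+01, -5.00867772e+01, -1.75413411e-04,
        1.19800348e-03,  3.06389597e-05]), 'tool_pos': array([186.90476436, 570.17526938, 231.3239866 ]), 'tcp_rot': array([ 1.79999110e+02, -3.22531273e-03,  7.18492896e+01]), 'ft_force': array([-0.11248303, -1.16512648,  0.77233143]), 'wrist_torque': array([-0.02582675,  0.03207272, -0.01000892]), 'finger_gap': 85.19043539626259}
```

```bash
cat >> h.py <<'E'
def ray(name,at,T=None):
    m=camera_model(name)
    d=np.array([(at[1]-m["cx"])/m["fx"],-(at[0]-m["cy"])/m["fy"],-1.0])
    if name=="wrist":
        s=T or sense(); Rt=R.from_euler("xyz",s["tcp_rot"],degrees=True).as_matrix()
        C=m["T_tool_cam"]; return s["tool_pos"]+Rt@C[:3,3], Rt@C[:3,:3]@d
    return m["position"], R.from_euler("xyz",m["attitude"],degrees=True).as_matrix()@d
def plane(name,at,z,T=None):
    p,d=ray(name,at,T); return p+d*(z-p[2])/d[2]
def tri(rs):
    A=np.zeros((3,3));b=np.zeros(3)
    for p,d in rs:
        d=d/np.linalg.norm(d);M=np.eye(3)-np.outer(d,d);A+=M;b+=M@p
    x=np.linalg.solve(A,b)
    return x,[np.linalg.norm(np.cross(x-p,d/np.linalg.norm(d))) for p,d in rs]
E
python3 - <<'E'
from h import *
D=dict(axis=((180.4,298.6),(201.1,262.2),216),hinge=((163.4,327.8),(219.8,232.7),234),grip=((172.4,306.6),(202.7,263.1),236),spare=((240.8,386.4),(195.7,184.4),41),spray=((235.3,130.8),(237.8,425.7),85))
for k,(a,b,z) in D.items():
    print(k,tri([ray("side",a),ray("top",b)]),plane("side",a,z),plane("top",b,z))
a=cv2.imread("pics/side0.png");b=cv2.imread("pics/top0.png")
cv2.imwrite("pics/a.png",cv2.resize(np.hstack([a[80:360,80:480],b[80:360,120:520]]),None,fx=1,fy=1))
E
```

```text
axis (array([534.92300995, -30.0465051 , 223.80532643]), [np.float64(5.54995308171539), np.float64(5.549953081715399)]) [523.71329325 -31.80788574 216.        ] [537.98331122 -24.54697186 216.        ]
hinge (array([499.29060216,  39.23824647, 231.72638206]), [np.float64(4.624378195949757), np.float64(4.624378195949798)]) [503.10431728  42.49852435 234.        ] [497.37969684  34.62994303 234.        ]
grip (array([531.88564258, -22.62431997, 240.7469098 ]), [np.float64(4.571024026353927), np.float64(4.571024026353955)]) [526.48704715 -15.60747103 236.        ] [531.19076862 -26.84535784 236.        ]
spare (array([586.68291009, 179.5998335 ,  36.80575618]), [np.float64(3.0031560388921235), np.float64(3.003156038892268)]) [590.73750965 180.03975425  41.        ] [584.63380163 175.7923921   41.        ]
spray (array([ 466.30331114, -406.67591521,   95.20989073]), [np.float64(2.134325356604173), np.float64(2.134325356604185)]) [ 455.83848204 -406.51390539   85.        ] [ 466.78244938 -412.96728025   85.        ]
```

View pics/a.png

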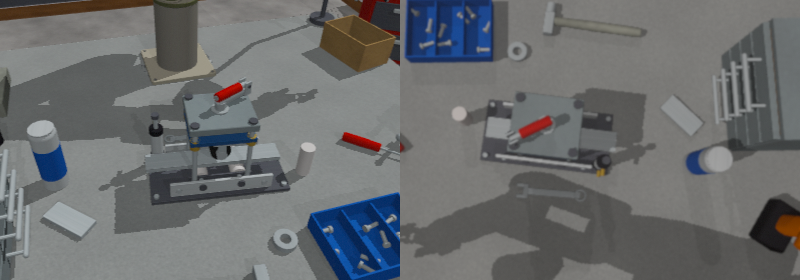

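Side/top composite: the red handle is folded with its hinge at the left end in the top view (about crop 515,135) and its free end over the hub (550,122). The spray can, offcut, spare roller and spanner are clear of the work space. Moving in for a near look.

>>> apply_moves(
  targets="0 0 0.08 -3.2 3.6 -1.2 8.5; 0 0 0.16 -6.4 7.2 -2.4 8.5; 0 0 0.24 -9.6 10.8 -3.6 8.5; 0 0 0.32 -12.8 14.4 -4.8 8.5; 0 0 0.4 -16 18 -6 8.5",
)

```text
time: 1.4
tool_pos: [308.6, 360.4, 291.9]
tcp_rot: [180.0, -0.0, 48.8]
ft_force: [0.8, -0.4, 0.2]
finger_gap: 85.5
```

```bash
cat >> h.py <<'E'
def delta(p,yaw,off=0):
    s=sense();Rt=R.from_euler("xyz",s["tcp_rot"],degrees=True)
    T=R.from_euler("xyz",[180,0,yaw],degrees=True)
    d=Rt.inv().apply(np.array(p)-s["tool_pos"])/10
    print("t",s["time"],"pos",s["tool_pos"].round(1),s["tcp_rot"].round(1),"F",s["ft_force"].round(1),"gap",round(s["finger_gap"],1))
    print("rotvec",(Rt.inv()*T).as_rotvec().round(3),"shift cm",d.round(2))
E
python3 -c "
from h import *
delta((518,2,345),26)"
```

```text
t 1.4 pos [308.6 360.4 291.9] [180.   -0.   48.8] F [ 0.8 -0.4  0.2] gap 85.5
rotvec [ 0.    -0.001  0.397] shift cm [-13.15  39.37  -5.31]
```

>>> apply_moves(
  targets="0 0 0.08 -1.4 4.2 -1.2 8.5; 0 0 0.16 -2.8 8.4 -2.4 8.5; 0 0 0.24 -4.2 12.6 -3.6 8.5; 0 0 0.32 -5.6 16.8 -4.8 8.5; 0 0 0.4 -7 21 -5.3 8.5",
)

```text
time: 1.9
tool_pos: [421.4, 169.7, 346.0]
tcp_rot: [180.0, -0.2, 25.8]
ft_force: [0.3, 1.0, 1.1]
finger_gap: 84.8
```

>>> apply_moves(
  targets="0 0 0 1.2 4.2 0 8.5; 0 0 0 1.2 8.4 0 8.5; 0 0 0 1.3 12.6 0 8.5; 0 0 0 1.4 17.5 0 8.5; 0 0 0 1.4 17.5 0 8.5",
)

```text
time: 2.4
tool_pos: [511.1, 15.2, 343.5]
tcp_rot: [179.9, 0.1, 25.7]
ft_force: [-0.7, 0.3, -0.3]
finger_gap: 84.9
```

```bash
python3 - <<'E'
from h import *
delta((518,2,345),26)
p=snapshot("wrist"); cv2.imwrite("pics/w1.png",p[:,:,::-1])
for q,z in(("crank_axis",216),("hinge",234),("grip",234)):
    for r in place_of("wrist",q)[:2]: print(q,r,plane("wrist",r["at"],z).round(1))
# red mask
h=cv2.cvtColor(p,cv2.COLOR_RGB2HSV);m=((h[...,0]<8)|(h[...,0]>172))&(h[...,1]>150)&(h[...,2]>60)
n,l,st,c=cv2.connectedComponentsWithStats(m.astype(np.uint8))
i=1+np.argmax(st[1:,4]);print(st[i],c[i],cv2.minAreaRect(cv2.findNonZero((l==i).astype(np.uint8))))
b=cv2.boxPoints(cv2.minAreaRect(cv2.findNonZero((l==i).astype(np.uint8))))
for v in b: print(plane("wrist",v[::-1],236).round(1))
E
```

```text
t 2.4 pos [511.1  15.2 343.5] [1.799e+02 1.000e-01 2.570e+01] F [-0.7  0.3 -0.3] gap 84.9
rotvec [ 0.001  0.001 -0.005] shift cm [ 0.05  1.49 -0.15]
crank_axis {'at': [255.1, 279.6], 'confidence': 0.66} [529.9 -27.3 216. ]
hinge {'at': [185.3, 286.4], 'confidence': 0.8} [504.6  39.1 234. ]
grip {'at': [249.2, 283.2], 'confidence': 0.93} [527.  -12.3 234. ]
[ 272  202   25   80 1805] [283.32409972 240.98060942] ((284.0, 241.5), (79.0, 24.0), 90.0)
[499.8  22.1 236. ]
[517.7  30.9 236. ]
[550.3 -33.9 236. ]
[531.1 -43.3 236. ]
```

View pics/w1.png

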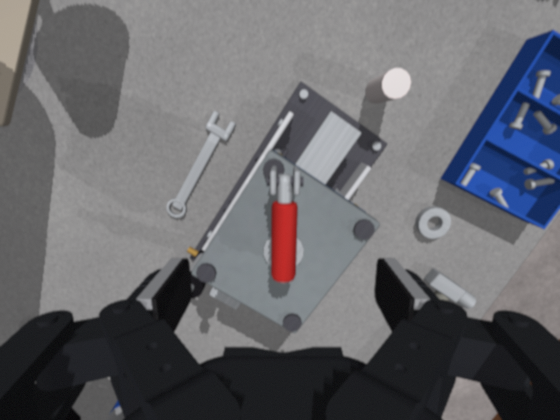

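Wrist picture: handle runs vertically in the image, red sleeve rows 202–282 about column 284, hinge lugs at about (185,286), hub disc at (250,283). So the jaws are already square to it. Next I descend in two steps and re-measure.

```bash
python3 -c "
from h import *
delta((525,-9,260),25.7)"
```

```text
t 2.6 pos [509.5  20.8 344.4] [-180.   -0.   26.] F [-0.   0.1  0.2] gap 84.9
rotvec [-0.    -0.     0.006] shift cm [0.08 3.35 8.44]
```

```bash
cat >> h.py <<'E'
def look(z=236,qs=(("crank_axis",216),("hinge",234),("grip",234)),save=None):
    s=sense();p=snapshot("wrist")
    if save: cv2.imwrite(save,p[:,:,::-1])
    for q,zz in qs:
        for r in place_of("wrist",q)[:1]: print(q,r,plane("wrist",r["at"],zz,s).round(1))
    h=cv2.cvtColor(p,cv2.COLOR_RGB2HSV);m=((h[...,0]<8)|(h[...,0]>172))&(h[...,1]>150)&(h[...,2]>60)
    n,l,st,c=cv2.connectedComponentsWithStats(m.astype(np.uint8))
    i=1+np.argmax(st[1:,4]);print(st[i],c[i],plane("wrist",c[i][::-1],z,s).round(1))
    rows,cols=np.nonzero(l==i); mid=[(r,cols[rows==r].mean()) for r in np.unique(rows)]
    f=np.polyfit([a for a,_ in mid],[b for _,b in mid],1)
    e=[plane("wrist",(r,np.polyval(f,r)),z,s) for r in (rows.min(),rows.max())]
    d=e[0]-e[1];print("ends",e[0].round(1),e[1].round(1),"dir",np.degrees(np.arctan2(d[1],d[0])).round(1))
    return p,s
E
python3 -c "
from h import *
look()
delta((525,-9,260),25.7)"
```

```text
crank_axis {'at': [263.6, 279.1], 'confidence': 0.88} [533.3 -33.8 216. ]
hinge {'at': [190.7, 286.3], 'confidence': 0.91} [506.5  35.5 234. ]
grip {'at': [256.5, 280.0], 'confidence': 0.66} [527.5 -19.7 234. ]
[ 270  209   25   79 1754] [281.90193843 247.80615735] [525.1 -10.9 236. ]
ends [510.2  20.5 236. ] [541.1 -45.  236. ] dir 115.3
t 2.8 pos [509.5  21.3 344.6] [180.   -0.   26.1] F [-0.1 -0.6 -0.2] gap 84.8
rotvec [ 0.    -0.001  0.007] shift cm [0.05 3.4  8.46]
```

>>> apply_moves(
  targets="0 0 0.013 0 1.8 2 8.5; 0 0 0.013 0 3.6 4.5 8.5; 0 0 0.013 0 3.6 7 8.5; 0 0 0.013 0 3.6 8.5 8.5; 0 0 0.013 0 3.6 8.5 8.5",
)

```text
time: 3.3
tool_pos: [524.1, -11.4, 256.7]
tcp_rot: [-179.9, 0.2, 25.3]
ft_force: [-0.5, 1.4, 0.3]
finger_gap: 84.8
```

>>> apply_moves(
  targets="0 0 0 0 0 0 8.5;0 0 0 0 0 0 8.5;0 0 0 0 0 0 8.5;0 0 0 0 0 0 8.5;0 0 0 0 0 0 8.5",
)

```text
time: 3.8
tool_pos: [525.8, -12.2, 259.9]
tcp_rot: [180.0, -0.0, 25.3]
ft_force: [0.4, 0.8, 0.7]
finger_gap: 84.7
```

```bash
python3 -c "
from h import *
look(save='pics/w2.png')
delta((525,-11,216),25.3)"
```

```text
crank_axis {'at': [264.1, 280.4], 'confidence': 0.93} [533.9 -31.1 216. ]
hinge {'at': [155.5, 284.3], 'confidence': 0.95} [505.4  34.6 234. ]
grip {'at': [258.7, 280.7], 'confidence': 0.71} [529.1 -20.3 234. ]
[ 263  184   38  121 4208] [281.14234791 242.67942015] [524.8 -10.4 236. ]
ends [510.4  20.3 236. ] [541.5 -46.2 236. ] dir 115.1
t 4.0 pos [525.5 -12.2 259.3] [-180.     0.    25.3] F [ 0.3 -0.2 -0.8] gap 84.8
rotvec [-0.     0.    -0.001] shift cm [ 0.   -0.13  4.33]
```

View pics/w2.png

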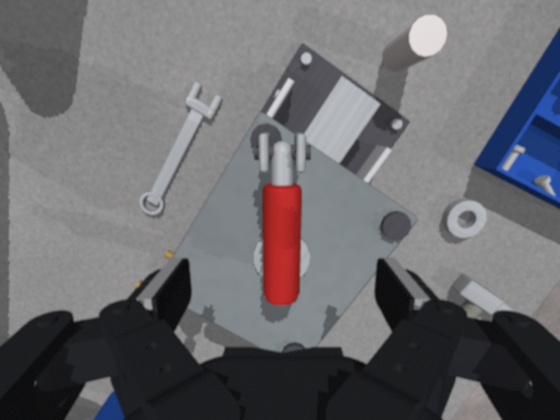

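Centred: sleeve at column 281–282 between the fingers (188 and 378), rows 184–304, hinge at (155,284). Descend and close gently.

>>> apply_moves(
  targets="0 0 0 -0.05 0 2 8.5; 0 0 0 -0.05 0 4.2 8.5; 0 0 0 -0.05 0 4.2 6; 0 0 0 -0.05 0 4.2 4; 0 0 0 -0.05 0 4.2 3",
  force=25,
)

```text
time: 4.5
tool_pos: [525.7, -12.5, 218.7]
tcp_rot: [179.9, -0.1, 25.3]
ft_force: [-0.4, 0.6, -0.5]
finger_gap: 43.5
```

>>> apply_moves(
  targets="0 0 0 0 0 0 2.8; 0 0 0 0 0 0 2.4; 0 0 0 0 0 0 2; 0 0 0 0 0 0 1.5; 0 0 0 0 0 0 1.5",
)

```text
time: 5.0
tool_pos: [525.4, -12.6, 217.8]
tcp_rot: [180.0, -0.0, 25.3]
ft_force: [-0.4, -2.1, 2.5]
finger_gap: 21.2
```

>>> apply_moves(
  targets="0 0 0 0 -0.07 -0.83 1.5; 0 0 0 0 -0.26 -1.64 1.5; 0 0 0 0 -0.58 -2.41 1.5; 0 0 0 0 -1.01 -3.12 1.5; 0 0 0 0 -1.55 -3.75 1.5",
)

```text
time: 5.5
tool_pos: [518.1, 2.1, 254.7]
tcp_rot: [-180.0, 0.0, 25.3]
ft_force: [4.5, 0.7, -12.8]
finger_gap: 21.1
```

```bash
python3 -c "
from h import *
delta((525.4,-12.6,217.8),25.3)
cv2.imwrite('pics/w3.png',np.hstack([snapshot('wrist')[:,:,::-1],snapshot('side')[80:360,160:400,::-1].repeat(2,0).repeat(2,1)[:420]])[:, :1000])"
```

```text
t 5.5 pos [518.1   2.1 254.7] [-180.     0.    25.3] F [  4.5   0.7 -12.8] gap 21.1
rotvec [-0.001  0.001 -0.001] shift cm [0.03 1.64 3.69]
```

View pics/w3.png

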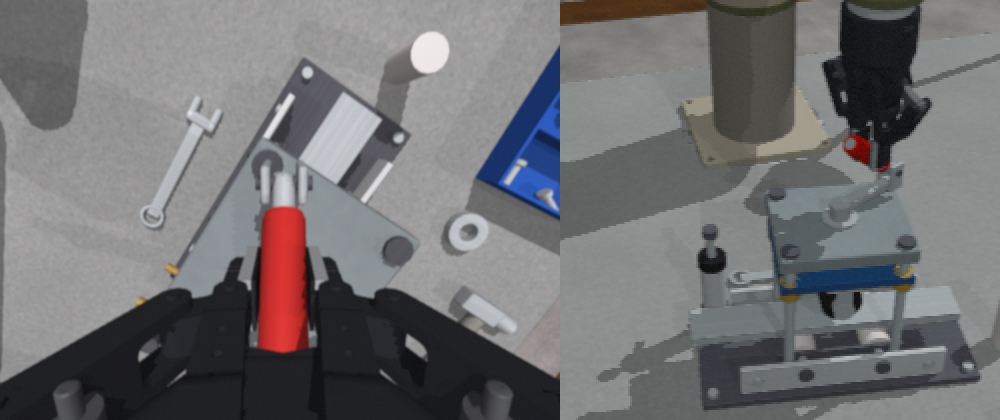

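Left: the handle stands about 45° between the fingers; right (side view) agrees. Continue to upright.

>>> apply_moves(
  targets="0 0 0 0 -0.63 -0.45 1.5; 0 0 0 0 -1.34 -0.85 1.5; 0 0 0 0 -2.11 -1.15 1.5; 0 0 0 0 -2.92 -1.33 1.5; 0 0 0 0 -3.6 -1.38 1.5",
)

```text
time: 6.1
tool_pos: [504.0, 32.9, 270.4]
tcp_rot: [179.7, -0.1, 25.2]
ft_force: [5.2, -7.3, -0.9]
finger_gap: 21.1
```

```bash
python3 -c "
from h import *
delta((525.4,-12.6,217.8),25.3)
cv2.imwrite('pics/s4.png',np.hstack([snapshot('wrist')[180:,140:420,::-1],snapshot('side')[60:260,200:400,::-1].repeat(2,0).repeat(2,1)[:240]]))"
```

```text
t 6.1 pos [504.   32.9 270.4] [ 1.797e+02 -1.000e-01  2.520e+01] F [ 5.2 -7.3 -0.9] gap 21.1
rotvec [ 0.004 -0.002 -0.002] shift cm [-0.01  5.    5.28]
```

View pics/s4.png

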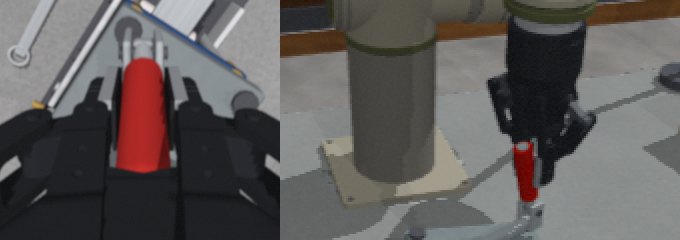

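Nearly upright (around 80°). Push on outward gently toward the stop.

>>> apply_moves(
  targets="0 0 0 0 -0.2 0 1.5; 0 0 0 0 -0.4 0 1.5; 0 0 0 0 -0.6 0 1.5; 0 0 0 0 -0.6 0 1.5; 0 0 0 0 -0.6 0 1.5",
)

```text
time: 6.7
tool_pos: [501.7, 38.1, 270.6]
tcp_rot: [179.7, -0.1, 25.2]
ft_force: [3.6, -6.5, 0.3]
finger_gap: 20.7
```

>>> apply_moves(
  targets="0 0 0 0 -0.1 0 1.5; 0 0 0 0 -0.2 0 1.5; 0 0 0 0 -0.3 0 1.5; 0 0 0 0 -0.3 0 1.5; 0 0 0 0 -0.3 0 1.5",
)

```text
time: 7.2
tool_pos: [500.3, 40.7, 270.5]
tcp_rot: [179.8, -0.1, 25.2]
ft_force: [4.1, -6.3, 0.6]
finger_gap: 20.3
```

```bash
python3 -c "
from h import *
cv2.imwrite('pics/s5.png',np.hstack([snapshot('wrist')[180:,140:420,::-1],cv2.resize(snapshot('side')[110:210,250:390,::-1],None,fx=3,fy=3,interpolation=2)[:240]]))
for c in('side','top'):
  for q in('grip','hinge','crank_axis'): print(c,q,place_of(c,q)[:1]) if c=='side' else 0
delta((500,40,270),25.2)"
```

```text
side grip [{'at': [141.0, 326.6], 'confidence': 0.57}]
side hinge [{'at': [163.1, 326.6], 'confidence': 0.58}]
side crank_axis [{'at': [184.0, 298.9], 'confidence': 0.59}]
t 7.45 pos [500.3  40.7 270.5] [ 1.798e+02 -1.000e-01  2.520e+01] F [ 2.4 -6.2  0.2] gap 20.2
rotvec [ 0.004 -0.002  0.   ] shift cm [-0.06  0.05  0.05]
```

View pics/s5.png

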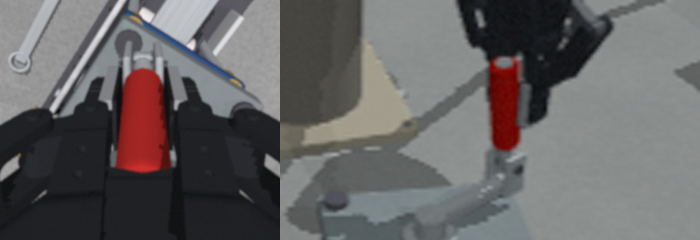

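```bash
cat >> h.py <<'E'
def proj(name,P):
    m=camera_model(name);c=R.from_euler("xyz",m["attitude"],degrees=True).as_matrix().T@(np.array(P,float)-m["position"])
    return np.array([m["cy"]+m["fy"]*c[1]/c[2], m["cx"]-m["fx"]*c[0]/c[2]])
def red(name,lo=None):
    p=snapshot(name);h=cv2.cvtColor(p,cv2.COLOR_RGB2HSV);m=((h[...,0]<8)|(h[...,0]>172))&(h[...,1]>150)&(h[...,2]>60)
    m[:, :250]=0; m[:,400:]=0; m[:100]=0; m[230:]=0
    n,l,st,c=cv2.connectedComponentsWithStats(m.astype(np.uint8));i=1+np.argmax(st[1:,4])
    v=cv2.fitLine(cv2.findNonZero((l==i).astype(np.uint8)),cv2.DIST_L2,0,.01,.01).ravel()
    return st[i],c[i],v
def sidetilt(hinge,a_deg):
    st,c,v=red("side"); print("red",st,c.round(1),"tilt px",(np.degrees(np.arctan2(v[0],-v[1]))+90)%180-90)
    a=np.array([np.cos(np.radians(a_deg)),np.sin(np.radians(a_deg)),0]);H=np.array(hinge,float)
    for th in(70,75,80,85,90,95):
        u=-a*np.cos(np.radians(th))+np.array([0,0,np.sin(np.radians(th))])
        A,B=proj("side",H+17*u),proj("side",H+87*u);print(th,A.round(1),B.round(1),"tilt",np.degrees(np.arctan2(B[1]-A[1],A[0]-B[0])).round(1))
E
python3 -c "
from h import *
sidetilt((503.8,35.8,234),115.3)"
```

```text
red [320 129  10  31 244] [324.4 144.8] tilt px -2.366272
70 [158.8 323.9] [135.9 318.5] tilt -13.2
75 [158.4 324.3] [133.7 321. ] tilt -7.6
80 [158.1 324.8] [131.9 323.6] tilt -2.7
85 [157.8 325.3] [130.3 326.2] tilt 1.8
90 [157.5 325.8] [129.  328.7] tilt 5.8
95 [157.3 326.2] [128.  331.1] tilt 9.5
```

The side view gives a tilt of about 80°: the pads have started to slide past the sleeve (gap 21.1 → 20.2), so the handle lags. I'll let go, turn the jaws 90° so they close along the arm, and press it against the stop.

>>> apply_moves(
  targets="0 0 0 0 0 0 8.5; 0 0 0 0 0 0 8.5; 0 0 0 0 0 0 8.5; 0 0 0 0 0 -3 8.5; 0 0 0 0 0 -6.5 8.5",
)

```text
time: 8.0
tool_pos: [498.1, 42.6, 332.6]
tcp_rot: [-179.9, 0.2, 25.3]
ft_force: [0.6, 0.1, 0.2]
finger_gap: 84.9
```

>>> apply_moves(
  targets="0 0 0.14 0 0 -0.5 8.5; 0 0 0.28 0 0 -0.5 8.5; 0 0 0.42 0 0 -0.5 8.5; 0 0 0.56 0 0.3 -0.5 8.5; 0 0 0.7 0 0.3 -0.5 8.5",
)

```text
time: 8.5
tool_pos: [500.5, 39.6, 338.7]
tcp_rot: [-180.0, 0.0, -15.2]
ft_force: [0.3, 0.5, 0.1]
finger_gap: 84.8
```

>>> apply_moves(
  targets="0 0 0.14 0 0 0 8.5; 0 0 0.28 0 0 0 8.5; 0 0 0.42 0 0 0 8.5; 0 0 0.56 0 0 0 8.5; 0 0 0.7 0 0 0 8.5",
)

```text
time: 9.0
tool_pos: [500.4, 39.8, 338.7]
tcp_rot: [180.0, 0.0, -55.3]
ft_force: [-0.0, 1.0, -0.1]
finger_gap: 84.9
```

>>> apply_moves(
  targets="0 0 0.14 0 0 0 8.5; 0 0 0.17 0 0 0 8.5; 0 0 0.17 0 0 0 8.5; 0 0 0.17 0 0 0 8.5; 0 0 0.17 0 0 0 8.5",
)

```text
time: 9.5
tool_pos: [500.5, 39.6, 338.6]
tcp_rot: [-180.0, 0.0, -64.6]
ft_force: [0.3, -0.1, 0.4]
finger_gap: 85.1
```

```bash
python3 -c "
from h import *
sidetilt((503.8,35.8,234),115.3)
look(280,(('hinge',234),('crank_axis',216)),'pics/w6.png')
delta((502.7,38,277),-64.8)"
```

```text
red [320 130  10  30 247] [324.8 145. ] tilt px -1.5876465
70 [158.8 323.9] [135.9 318.5] tilt -13.2
75 [158.4 324.3] [133.7 321. ] tilt -7.6
80 [158.1 324.8] [131.9 323.6] tilt -2.7
85 [157.8 325.3] [130.3 326.2] tilt 1.8
90 [157.5 325.8] [129.  328.7] tilt 5.8
95 [157.3 326.2] [128.  331.1] tilt 9.5
hinge {'at': [211.0, 288.8], 'confidence': 0.92} [502.8  34.5 234. ]
crank_axis {'at': [204.7, 369.2], 'confidence': 0.65} [534.1 -29.4 216. ]
[  45    0   52   79 1533] [71.02152642 39.19243314] [552.6 200.4 280. ]
ends [567.7 215.1 280. ] [536.7 184.9 280. ] dir 44.4
t 9.7 pos [500.6  39.6 338.6] [-180.     0.   -64.6] F [0.1 0.4 0.1] gap 84.8
rotvec [-0.     0.     0.003] shift cm [ 0.24 -0.12  6.16]
```

View pics/w6.png

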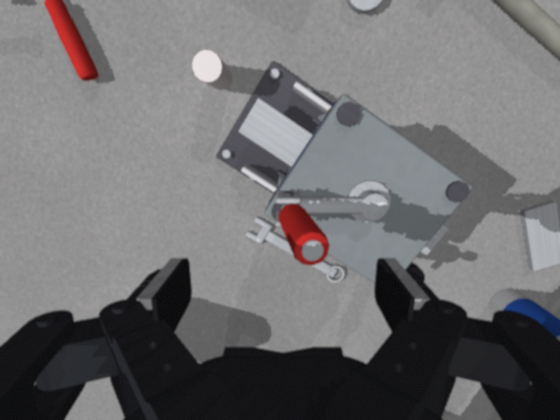

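Wrist view: sleeve base near (213,289), its free end at (250,313), hub at (203,372). I'll work out the lean from the free end.

```bash
python3 -c "
from h import *
e=plane('wrist',(250,313),320); print(e)
for h in ((502.8,34.5),(503.8,35.8)):
  d=e[:2]-h; a=np.array([-.427,.904]); print(d@a, d@[.904,.427])"
```

```text
[508.7626503   24.21652398 320.        ]
-11.842314001653135 0.9991916051507781
-12.590514001653132 -0.4599083948492206
```

>>> apply_moves(
  targets="0 0 0 0.4 0 2 8.5; 0 0 0 0.4 0 4.5 8.5; 0 0 0 0.4 0 6.1 8.5; 0 0 0 0.4 0 6.1 6; 0 0 0 0.4 0 6.1 4",
  force=40,
)

```text
time: 10.2
tool_pos: [502.2, 36.0, 277.9]
tcp_rot: [180.0, 0.0, -64.7]
ft_force: [0.8, -0.6, 0.7]
finger_gap: 58.4
```

>>> apply_moves(
  targets="0 0 0 0 0 0 3.5; 0 0 0 0 0 0 2.8; 0 0 0 0 0 0 2.4; 0 0 0 0 0 0 1.5; 0 0 0 0 0 0 1.5",
)

```text
time: 10.7
tool_pos: [502.9, 35.9, 278.9]
tcp_rot: [-179.9, -0.1, -64.7]
ft_force: [1.4, -0.9, 5.6]
finger_gap: 20.8
```

>>> apply_moves(
  targets="0 0 0 -0.1 0 0 1.5; 0 0 0 -0.2 0 0 1.5; 0 0 0 -0.3 0 0 1.5; 0 0 0 -0.3 0 0 1.5; 0 0 0 -0.3 0 0 1.5",
)

```text
time: 11.2
tool_pos: [502.5, 36.6, 279.0]
tcp_rot: [-179.9, -0.3, -64.8]
ft_force: [5.1, -10.2, 4.0]
finger_gap: 20.8
```

```bash
python3 -c "
from h import *
sidetilt((503.8,35.8,234),115.3)
delta((502.7,38,277),-64.8)"
```

```text
red [322 128  12  31 168] [328.4 145.5] tilt px 14.632515
70 [158.8 323.9] [135.9 318.5] tilt -13.2
75 [158.4 324.3] [133.7 321. ] tilt -7.6
80 [158.1 324.8] [131.9 323.6] tilt -2.7
85 [157.8 325.3] [130.3 326.2] tilt 1.8
90 [157.5 325.8] [129.  328.7] tilt 5.8
95 [157.3 326.2] [128.  331.1] tilt 9.5
t 11.25 pos [502.5  36.6 279. ] [-179.9   -0.3  -64.8] F [ 5.2 -9.7  3.4] gap 21.2
rotvec [-0.002 -0.005  0.   ] shift cm [-0.12 -0.08  0.2 ]
```

The handle is on its stop: commanding 3 mm outward moved it under 1 mm, at 11 N. The upright grasp puts the hinge at about (502.4, 36.7), so the axis is near (534.4, −31.2). Before winding I want a rough idea of the roller gap.

```bash
python3 -c "
from h import *
p=cv2.imread('pics/side0.png')[195:285,225:375]
cv2.imwrite('pics/gap.png',cv2.resize(p,None,fx=5,fy=5,interpolation=2))
for q in('roller','bar'): print(q,recognise('side',q)[:2],place_of('side',q)[:2])
print('axis col at z', [(z,proj('side',(534.4,-31.2,z)).round(1)) for z in (52,64,80,100,132)])
R0=7.65
def rows(d0,step):
  f=np.radians; return '; '.join('0 0 0 %.2f %.2f 0 1.5'%(R0*(np.cos(f(d0))-np.cos(f(d))),-R0*(np.sin(f(d))-np.sin(f(d0)))) for d in d0+step*np.arange(1,6))
print(rows(0,5));print(rows(25,7))
for d in range(60,360,60): print(d,rows(d,12))
"
```

```text
roller [{'at': [230.1, 299.9], 'confidence': 0.61}] []
bar [{'at': [236.1, 282.6], 'confidence': 0.78}, {'at': [231.3, 301.2], 'confidence': 0.41}] [{'at': [237.8, 291.9], 'confidence': 0.97}]
axis col at z [(52, array([238.2, 297.2])), (64, array([234.6, 297.4])), (80, array([229.6, 297.7])), (100, array([223.3, 298.1])), (132, array([212.9, 298.7]))]
0 0 0 0.03 -0.67 0 1.5; 0 0 0 0.12 -1.33 0 1.5; 0 0 0 0.26 -1.98 0 1.5; 0 0 0 0.46 -2.62 0 1.5; 0 0 0 0.72 -3.23 0 1.5
0 0 0 0.45 -0.82 0 1.5; 0 0 0 0.99 -1.58 0 1.5; 0 0 0 1.62 -2.27 0 1.5; 0 0 0 2.33 -2.88 0 1.5; 0 0 0 3.11 -3.39 0 1.5
60 0 0 0 1.46 -0.65 0 1.5; 0 0 0 3.03 -0.98 0 1.5; 0 0 0 4.62 -0.98 0 1.5; 0 0 0 6.19 -0.65 0 1.5; 0 0 0 7.65 -0.00 0 1.5
120 0 0 0 1.29 0.94 0 1.5; 0 0 0 2.36 2.13 0 1.5; 0 0 0 3.16 3.51 0 1.5; 0 0 0 3.66 5.03 0 1.5; 0 0 0 3.83 6.63 0 1.5
180 0 0 0 -0.17 1.59 0 1.5; 0 0 0 -0.66 3.11 0 1.5; 0 0 0 -1.46 4.50 0 1.5; 0 0 0 -2.53 5.69 0 1.5; 0 0 0 -3.82 6.63 0 1.5
240 0 0 0 -1.46 0.65 0 1.5; 0 0 0 -3.03 0.98 0 1.5; 0 0 0 -4.62 0.98 0 1.5; 0 0 0 -6.19 0.65 0 1.5; 0 0 0 -7.65 0.00 0 1.5
300 0 0 0 -1.29 -0.94 0 1.5; 0 0 0 -2.36 -2.13 0 1.5; 0 0 0 -3.16 -3.51 0 1.5; 0 0 0 -3.66 -5.03 0 1.5; 0 0 0 -3.82 -6.63 0 1.5
```

View pics/gap.png

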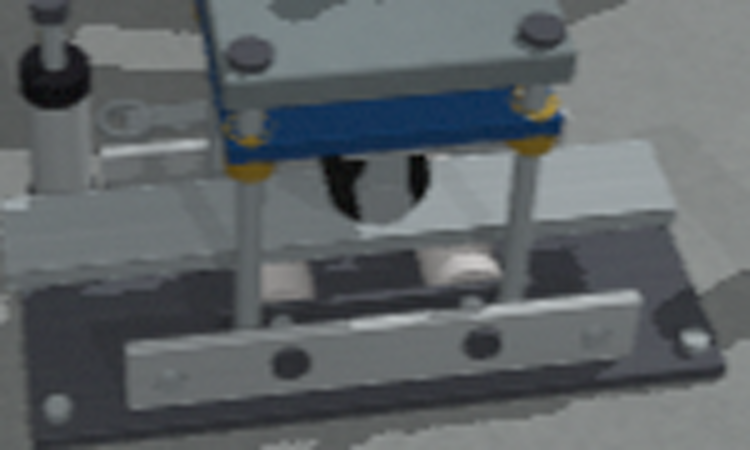

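The roller's end face is visible; its lowest line is at crop (227,380), i.e. pixel (240.4, 301), just above the bar's near top edge at about row 242.6.

```bash
python3 -c "
from h import *
for z in (60,64,68,72,76,80,85,90): print(z,'bar edge',proj('side',(559.4,-31,z)).round(1),'roller',proj('side',(571.4,-31,z)).round(1))"
```

```text
60 bar edge [242.9 300.8] roller [246.4 302.4]
64 bar edge [241.6 300.9] roller [245.2 302.5]
68 bar edge [240.4 300.9] roller [243.9 302.6]
72 bar edge [239.2 301. ] roller [242.7 302.7]
76 bar edge [237.9 301.1] roller [241.4 302.8]
80 bar edge [236.7 301.2] roller [240.2 302.9]
85 bar edge [235.1 301.3] roller [238.6 303. ]
90 bar edge [233.6 301.4] roller [237.1 303.1]
```

>>> apply_moves(
  targets="0 0 0 0.03 -0.67 0 1.5; 0 0 0 0.12 -1.33 0 1.5; 0 0 0 0.26 -1.98 0 1.5; 0 0 0 0.46 -2.62 0 1.5; 0 0 0 0.72 -3.23 0 1.5",
  force=60,
)

```text
time: 11.95
tool_pos: [533.7, 43.7, 278.9]
tcp_rot: [180.0, -0.2, -64.8]
ft_force: [-3.5, -10.7, 7.4]
finger_gap: 20.3
```

>>> apply_moves(
  targets="0 0 0 0.45 -0.82 0 1.5; 0 0 0 0.99 -1.58 0 1.5; 0 0 0 1.62 -2.27 0 1.5; 0 0 0 2.33 -2.88 0 1.5; 0 0 0 3.11 -3.39 0 1.5",
)

```text
time: 12.45
tool_pos: [576.8, 30.9, 278.9]
tcp_rot: [179.9, -0.1, -64.7]
ft_force: [-8.7, -6.3, 10.9]
finger_gap: 20.8
```

>>> apply_moves(
  targets="0 0 0 1.46 -0.65 0 1.5; 0 0 0 3.03 -0.98 0 1.5; 0 0 0 4.62 -0.98 0 1.5; 0 0 0 6.19 -0.65 0 1.5; 0 0 0 7.65 0 0 1.5",
)

```text
time: 12.95
tool_pos: [609.9, -36.3, 279.0]
tcp_rot: [-180.0, 0.1, -64.6]
ft_force: [-4.8, 4.4, 9.1]
finger_gap: 20.7
```

```bash
cat >> h.py <<'E'
def st(c=(534.4,-31.2)):
    s=sense();d=s["tool_pos"][:2]-c;r=np.linalg.norm(d);u=d/r;t=np.array([u[1],-u[0]]);F=s["ft_force"][:2]
    print("t",s["time"],"pos",s["tool_pos"].round(1),"R",r.round(1),"delta",((115.2-np.degrees(np.arctan2(d[1],d[0])))%360).round(1),"Frad(out)",(F@u).round(1),"Ftan(cw)",(F@t).round(1),"Fz",s["ft_force"][2].round(1),"gap",round(s["finger_gap"],1))
E
python3 -c "
from h import *
st()
P=np.array([(502.5,36.6),(533.7,43.7)])"
```

```text
t 12.95 pos [609.9 -36.3 279. ] R 75.7 delta 119.1 Frad(out) -5.1 Ftan(cw) -4.1 Fz 9.1 gap 20.7
```

>>> apply_moves(
  targets="0 0 0 1.29 0.94 0 1.5; 0 0 0 2.36 2.13 0 1.5; 0 0 0 3.16 3.51 0 1.5; 0 0 0 3.66 5.03 0 1.5; 0 0 0 3.83 6.63 0 1.5",
)

```text
time: 13.45
tool_pos: [567.2, -99.8, 279.0]
tcp_rot: [-179.8, -0.1, -64.7]
ft_force: [1.9, 4.2, 6.4]
finger_gap: 20.8
```

```bash
python3 -c "
from h import *
st()
R0=7.6
def rows(d0,step):
  f=np.radians; return '; '.join('0 0 0 %.2f %.2f 0 1.5'%(R0*(np.cos(f(d0))-np.cos(f(d))),-R0*(np.sin(f(d))-np.sin(f(d0)))) for d in d0+step*np.arange(1,6))
for d in range(180,420,20): print(d,rows(d,4))
q=proj('side',(571.4,-31,72)); p=snapshot('side')[195:285,225:375,::-1]
"
```

```text
t 13.45 pos [567.2 -99.8 279. ] R 76.1 delta 179.6 Frad(out) -2.9 Ftan(cw) -3.5 Fz 6.4 gap 20.8
180 0 0 0 -0.02 0.53 0 1.5; 0 0 0 -0.07 1.06 0 1.5; 0 0 0 -0.17 1.58 0 1.5; 0 0 0 -0.29 2.09 0 1.5; 0 0 0 -0.46 2.60 0 1.5
200 0 0 0 -0.20 0.49 0 1.5; 0 0 0 -0.43 0.97 0 1.5; 0 0 0 -0.70 1.43 0 1.5; 0 0 0 -0.99 1.87 0 1.5; 0 0 0 -1.32 2.29 0 1.5
220 0 0 0 -0.35 0.39 0 1.5; 0 0 0 -0.74 0.76 0 1.5; 0 0 0 -1.14 1.10 0 1.5; 0 0 0 -1.57 1.42 0 1.5; 0 0 0 -2.02 1.70 0 1.5
240 0 0 0 -0.47 0.25 0 1.5; 0 0 0 -0.95 0.46 0 1.5; 0 0 0 -1.45 0.65 0 1.5; 0 0 0 -1.96 0.79 0 1.5; 0 0 0 -2.48 0.90 0 1.5
260 0 0 0 -0.53 0.07 0 1.5; 0 0 0 -1.05 0.11 0 1.5; 0 0 0 -1.58 0.11 0 1.5; 0 0 0 -2.11 0.07 0 1.5; 0 0 0 -2.64 0.00 0 1.5
280 0 0 0 -0.52 -0.11 0 1.5; 0 0 0 -1.03 -0.26 0 1.5; 0 0 0 -1.53 -0.44 0 1.5; 0 0 0 -2.01 -0.65 0 1.5; 0 0 0 -2.48 -0.90 0 1.5
300 0 0 0 -0.45 -0.28 0 1.5; 0 0 0 -0.88 -0.59 0 1.5; 0 0 0 -1.29 -0.93 0 1.5; 0 0 0 -1.67 -1.30 0 1.5; 0 0 0 -2.02 -1.70 0 1.5
320 0 0 0 -0.33 -0.42 0 1.5; 0 0 0 -0.62 -0.86 0 1.5; 0 0 0 -0.89 -1.32 0 1.5; 0 0 0 -1.12 -1.79 0 1.5; 0 0 0 -1.32 -2.29 0 1.5
340 0 0 0 -0.16 -0.50 0 1.5; 0 0 0 -0.29 -1.02 0 1.5; 0 0 0 -0.38 -1.54 0 1.5; 0 0 0 -0.44 -2.07 0 1.5; 0 0 0 -0.46 -2.60 0 1.5
360 0 0 0 0.02 -0.53 0 1.5; 0 0 0 0.07 -1.06 0 1.5; 0 0 0 0.17 -1.58 0 1.5; 0 0 0 0.29 -2.09 0 1.5; 0 0 0 0.46 -2.60 0 1.5
380 0 0 0 0.20 -0.49 0 1.5; 0 0 0 0.43 -0.97 0 1.5; 0 0 0 0.70 -1.43 0 1.5; 0 0 0 0.99 -1.87 0 1.5; 0 0 0 1.32 -2.29 0 1.5
400 0 0 0 0.35 -0.39 0 1.5; 0 0 0 0.74 -0.76 0 1.5; 0 0 0 1.14 -1.10 0 1.5; 0 0 0 1.57 -1.42 0 1.5; 0 0 0 2.02 -1.70 0 1.5
```

>>> apply_moves(
  targets="0 0 0 -0.02 0.53 0 1.5; 0 0 0 -0.07 1.06 0 1.5; 0 0 0 -0.17 1.58 0 1.5; 0 0 0 -0.29 2.09 0 1.5; 0 0 0 -0.46 2.6 0 1.5",
)

```text
time: 14.0
tool_pos: [542.0, -106.9, 279.0]
tcp_rot: [-179.8, -0.1, -64.7]
ft_force: [2.5, -0.6, 6.6]
finger_gap: 20.5
```

```bash
python3 -c "
from h import *
st()"
```

```text
t 14.0 pos [ 542.  -106.9  279. ] R 76.0 delta 199.5 Frad(out) 0.8 Ftan(cw) -2.4 Fz 6.6 gap 20.5
```

>>> apply_moves(
  targets="0 0 0 -0.1 0.52 0 1.5; 0 0 0 -0.3 1.03 0 1.5; 0 0 0 -0.57 1.49 0 1.5; 0 0 0 -0.86 1.93 0 1.5; 0 0 0 -1.19 2.35 0 1.5",
)

```text
time: 14.5
tool_pos: [515.7, -105.2, 279.0]
tcp_rot: [-179.8, -0.1, -64.6]
ft_force: [5.3, 4.1, 5.2]
finger_gap: 20.9
```

```bash
python3 -c "
from h import *
st()"
```

```text
t 14.5 pos [ 515.7 -105.2  279. ] R 76.3 delta 219.4 Frad(out) -5.3 Ftan(cw) -4.1 Fz 5.2 gap 20.9
```

>>> apply_moves(
  targets="0 0 0 -0.35 0.39 0 1.5; 0 0 0 -0.74 0.76 0 1.5; 0 0 0 -1.14 1.1 0 1.5; 0 0 0 -1.57 1.42 0 1.5; 0 0 0 -2.02 1.7 0 1.5",
)

```text
time: 15.0
tool_pos: [491.9, -94.5, 279.0]
tcp_rot: [-179.8, -0.1, -64.6]
ft_force: [5.9, 1.9, 5.4]
finger_gap: 20.8
```

```bash
python3 -c "
from h import *
st()"
```

```text
t 15.0 pos [491.9 -94.5 279. ] R 76.2 delta 239.1 Frad(out) -4.8 Ftan(cw) -3.8 Fz 5.4 gap 20.8
```

>>> apply_moves(
  targets="0 0 0 -0.47 0.25 0 1.5; 0 0 0 -0.95 0.46 0 1.5; 0 0 0 -1.45 0.65 0 1.5; 0 0 0 -1.96 0.79 0 1.5; 0 0 0 -2.48 0.9 0 1.5",
)

```text
time: 15.5
tool_pos: [473.2, -76.2, 279.0]
tcp_rot: [-179.8, -0.1, -64.7]
ft_force: [5.9, 0.6, 4.9]
finger_gap: 20.5
```

```bash
python3 -c "
from h import *
st()"
```

```text
t 15.5 pos [473.2 -76.2 279. ] R 76.0 delta 258.9 Frad(out) -5.1 Ftan(cw) -3.0 Fz 4.9 gap 20.5
```

>>> apply_moves(
  targets="0 0 0 -0.53 0.07 0 1.5; 0 0 0 -1.05 0.11 0 1.5; 0 0 0 -1.58 0.11 0 1.5; 0 0 0 -2.11 0.07 0 1.5; 0 0 0 -2.64 0 0 1.5",
)

```text
time: 16.0
tool_pos: [461.9, -52.7, 279.0]
tcp_rot: [-179.8, -0.2, -64.7]
ft_force: [5.0, -2.4, 4.1]
finger_gap: 21.0
```

```bash
python3 -c "
from h import *
st()"
```

```text
t 16.0 pos [461.9 -52.7 279. ] R 75.6 delta 278.7 Frad(out) -4.1 Ftan(cw) -3.8 Fz 4.1 gap 21.0
```

>>> apply_moves(
  targets="0 0 0 -0.52 -0.11 0 1.5; 0 0 0 -1.03 -0.26 0 1.5; 0 0 0 -1.53 -0.44 0 1.5; 0 0 0 -2.01 -0.65 0 1.5; 0 0 0 -2.48 -0.9 0 1.5",
)

```text
time: 16.5
tool_pos: [459.3, -26.7, 279.0]
tcp_rot: [-179.8, -0.2, -64.7]
ft_force: [4.3, -4.2, 5.3]
finger_gap: 20.7
```

```bash
python3 -c "
from h import *
st()"
```

```text
t 16.5 pos [459.3 -26.7 279. ] R 75.2 delta 298.6 Frad(out) -4.5 Ftan(cw) -4.0 Fz 5.3 gap 20.7
```

>>> apply_moves(
  targets="0 0 0 -0.45 -0.28 0 1.5; 0 0 0 -0.88 -0.59 0 1.5; 0 0 0 -1.29 -0.93 0 1.5; 0 0 0 -1.67 -1.3 0 1.5; 0 0 0 -2.02 -1.7 0 1.5",
)

```text
time: 17.0
tool_pos: [465.8, -1.4, 279.0]
tcp_rot: [-179.9, -0.2, -64.7]
ft_force: [2.0, -3.9, 6.9]
finger_gap: 20.5
```

```bash
python3 -c "
from h import *
st()"
```

```text
t 17.0 pos [465.8  -1.4 279. ] R 74.8 delta 318.7 Frad(out) -3.3 Ftan(cw) -2.8 Fz 6.9 gap 20.5
```

>>> apply_moves(
  targets="0 0 0 -0.36 -0.4 0 1.5; 0 0 0 -0.66 -0.83 0 1.5; 0 0 0 -0.93 -1.29 0 1.5; 0 0 0 -1.16 -1.77 0 1.5; 0 0 0 -1.36 -2.27 0 1.5",
)

```text
time: 17.5
tool_pos: [480.5, 20.3, 279.0]
tcp_rot: [-179.9, -0.2, -64.7]
ft_force: [1.5, -6.8, 6.3]
finger_gap: 20.5
```

```bash
python3 -c "
from h import *
st()"
```

```text
t 17.5 pos [480.5  20.3 279. ] R 74.6 delta 338.9 Frad(out) -5.8 Ftan(cw) -3.9 Fz 6.3 gap 20.5
```

>>> apply_moves(
  targets="0 0 0 -0.16 -0.5 0 1.5; 0 0 0 -0.29 -1.02 0 1.5; 0 0 0 -0.38 -1.54 0 1.5; 0 0 0 -0.44 -2.07 0 1.5; 0 0 0 -0.46 -2.6 0 1.5",
)

```text
time: 18.0
tool_pos: [501.3, 35.4, 278.9]
tcp_rot: [180.0, -0.1, -64.7]
ft_force: [-4.6, -8.2, 9.2]
finger_gap: 20.5
```

```bash
python3 -c "
from h import *
st()
p=snapshot('side')[195:285,225:375,::-1]
cv2.imwrite('pics/gap2.png',cv2.resize(p,None,fx=5,fy=5,interpolation=2))"
```

```text
t 18.0 pos [501.3  35.4 278.9] R 74.4 delta 358.8 Frad(out) -5.3 Ftan(cw) -7.8 Fz 9.2 gap 20.5
```

View pics/gap2.png

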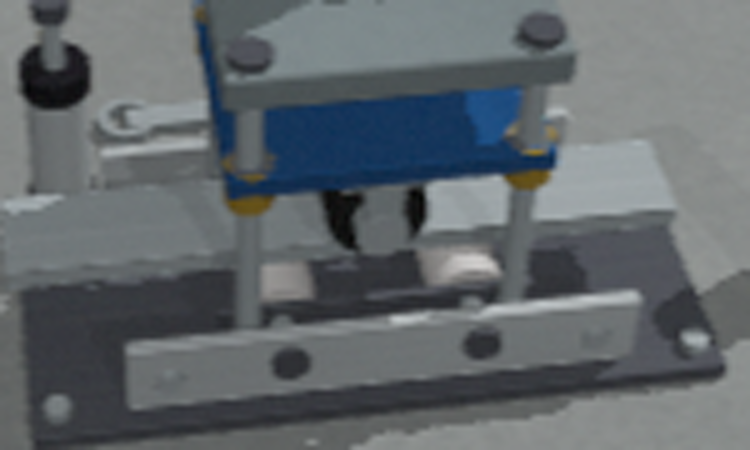

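The roller is now down: its lowest line is at crop (252,385), level with the bar. The tangential effort has risen from about 3.9 to 7.8 N. Holding still for a moment to check.

>>> apply_moves(
  targets="0 0 0 0 0 0 1.5; 0 0 0 0 0 0 1.5; 0 0 0 0 0 0 1.5; 0 0 0 0 0 0 1.5; 0 0 0 0 0 0 1.5",
)

```text
time: 18.55
tool_pos: [501.7, 35.7, 279.0]
tcp_rot: [-179.9, -0.1, -64.7]
ft_force: [0.7, -4.5, 7.3]
finger_gap: 20.8
```

```bash
python3 -c "
from h import *
st()"
```

```text
t 18.55 pos [501.7  35.7 279. ] R 74.4 delta 359.2 Frad(out) -4.3 Ftan(cw) -1.3 Fz 7.3 gap 20.8
```

>>> apply_moves(
  targets="0 0 0 0 -0.18 0 1.5; 0 0 0 0.01 -0.36 0 1.5; 0 0 0 0.02 -0.54 0 1.5; 0 0 0 0.02 -0.54 0 1.5; 0 0 0 0.02 -0.54 0 1.5",
)

```text
time: 19.05
tool_pos: [505.9, 37.5, 278.9]
tcp_rot: [180.0, -0.1, -64.7]
ft_force: [-4.1, -4.8, 10.0]
finger_gap: 20.3
```

```bash
python3 -c "
from h import *
st()"
```

```text
t 19.05 pos [505.9  37.5 278.9] R 74.4 delta 2.7 Frad(out) -2.9 Ftan(cw) -5.6 Fz 10.0 gap 20.3
```

>>> apply_moves(
  targets="0 0 0 0 0 0 1.5; 0 0 0 0 0 0 1.5; 0 0 0 0 0 0 1.5; 0 0 0 0 0 0 1.5; 0 0 0 0 0 0 1.5",
)

```text
time: 19.55
tool_pos: [505.9, 37.6, 278.9]
tcp_rot: [180.0, -0.1, -64.7]
ft_force: [-3.6, -4.9, 9.1]
finger_gap: 20.9
```

```bash
python3 -c "
from h import *
for i in range(3): snapshot('side'); st()"
```

```text
t 19.6 pos [505.9  37.5 278.9] R 74.4 delta 2.7 Frad(out) -3.8 Ftan(cw) -6.7 Fz 8.7 gap 20.5
t 19.65 pos [505.9  37.6 279. ] R 74.4 delta 2.7 Frad(out) -3.4 Ftan(cw) -6.2 Fz 10.5 gap 20.4
t 19.7 pos [505.9  37.5 279. ] R 74.4 delta 2.7 Frad(out) -2.6 Ftan(cw) -6.0 Fz 8.9 gap 20.7
```

Held effort is about 6 N. The moving effort is estimated at about 9 N against 3.9 N free, so the nip is about 110–125 N and I stop winding. Now seat the handle outward against its stop, ease the side load, open, and retreat upward.

>>> apply_moves(
  targets="0 0 0 -0.1 0 0 1.5; 0 0 0 -0.2 0.05 0 1.5; 0 0 0 -0.3 0.1 0 1.5; 0 0 0 -0.3 0.1 0 1.5; 0 0 0 -0.3 0.1 0 1.5",
)

```text
time: 20.2
tool_pos: [505.2, 38.0, 279.0]
tcp_rot: [-179.9, -0.4, -64.8]
ft_force: [4.4, -13.7, 4.5]
finger_gap: 20.5
```

```bash
python3 -c "
from h import *
st()"
```

```text
t 20.2 pos [505.2  38.  279. ] R 75.1 delta 2.3 Frad(out) -14.3 Ftan(cw) -1.3 Fz 4.5 gap 20.5
```

On its stop: 14 N outward moved it under 1 mm. Release and rise.

>>> apply_moves(
  targets="0 0 0 0 0 0 3.5; 0 0 0 0.2 0 0 6; 0 0 0 0.2 0 0 8.5; 0 0 0 0.2 0 0 8.5; 0 0 0 0.2 0 0 8.5",
)

```text
time: 20.7
tool_pos: [504.5, 39.4, 277.3]
tcp_rot: [180.0, 0.0, -64.7]
ft_force: [-0.1, 0.3, -0.2]
finger_gap: 85.0
```

>>> apply_moves(
  targets="0 0 0 0 0 0 8.5; 0 0 0 0 0 -2 8.5; 0 0 0 0 0 -5 8.5; 0 0 0 0 0 -8 8.5; 0 0 0 0 0 -10 8.5",
)

```text
time: 21.2
tool_pos: [504.9, 39.2, 380.1]
tcp_rot: [-179.9, -0.1, -64.7]
ft_force: [0.8, -0.6, 0.3]
finger_gap: 84.8
```

>>> apply_moves(
  targets="0 0 0 -4 0 0 8.5; 0 0 0 -8 0 0 8.5; 0 0 0 -12 0 0 8.5; 0 0 0 -12 0 0 8.5; 0 0 0 -12 0 0 8.5",
)

```text
time: 21.7
tool_pos: [453.1, 148.3, 377.8]
tcp_rot: [-180.0, -0.0, -64.6]
ft_force: [0.4, -1.1, -0.8]
finger_gap: 84.9
```

```bash
python3 -c "
from h import *
st()
sidetilt((504.8,38,234),113)
p=snapshot('side')[105:285,225:405,::-1]
w=snapshot('wrist')[:,:,::-1]
cv2.imwrite('pics/end.png',np.hstack([cv2.resize(p,(420,420),interpolation=2),w[:,90:470]]))
for q in ('grip','hinge','crank_axis'): print(q,place_of('side',q)[:1],place_of('top',q)[:1] if 0 else '')"
```

```text
t 21.7 pos [453.1 148.3 377.8] R 197.0 delta 0.8 Frad(out) -1.2 Ftan(cw) -0.1 Fz -0.8 gap 84.9
red [323 128  11  32 265] [327.8 144. ] tilt px 5.5246887
70 [158.9 324.9] [135.7 319.3] tilt -13.7
75 [158.5 325.4] [133.7 321.9] tilt -8.0
80 [158.2 325.9] [131.9 324.6] tilt -2.9
85 [157.9 326.4] [130.3 327.2] tilt 1.7
90 [157.6 326.9] [129.1 329.8] tilt 6.0
95 [157.4 327.3] [128.1 332.4] tilt 9.8
grip [{'at': [136.6, 330.2], 'confidence': 0.6}] 
hinge [{'at': [160.9, 326.5], 'confidence': 0.6}] 
crank_axis [{'at': [180.9, 297.6], 'confidence': 0.83}]
```

View pics/end.png

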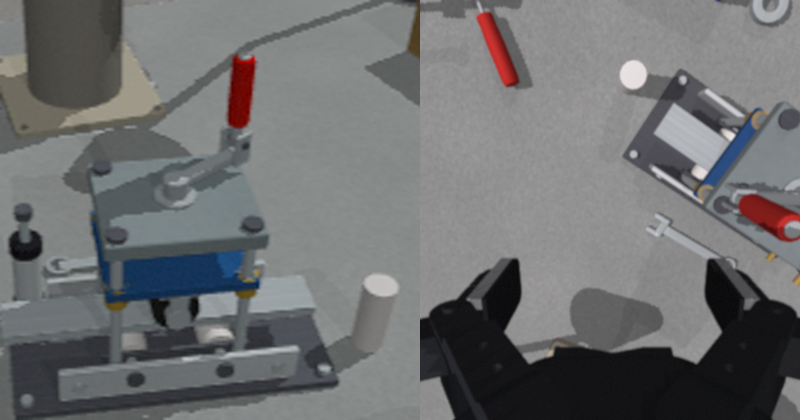

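```bash
python3 -c "
from h import *
print(hand_in())"
```

```text
the job is handed in; nothing more can be done
None
```

The job is handed in at about 22 s of the 72 s allowed. The handle is standing upright and the pressure roller is nipped on the bar, but no verdict was reported.

- **Handle:** I folded it out by its sleeve, but it stopped at about 80–82° because it lagged in the fingers. I re-gripped with the jaws along the arm and pressed it onto its stop before winding. I pressed it home again before letting go. The last side view puts it at about 89–90°.
- **Winding:** I turned the crank clockwise by about one full turn (363°). The effort at the handle was about 3–4 N while running free. It rose to 7.8 N once the roller reached the bar, and by my estimate to about 9 N after the last 4°, where I stopped.
- **Nip force:** I estimate 110–125 N, worked out from the effort and not measured. The readings varied. With the handle held still I read 1.3 N before the last 4° of winding and about 6 N after it, against the 4 N expected. By geometry the nip cannot exceed about 170 N.
- **At hand-in:** The gripper was open, clear of the unit, and the wrist force was near zero. In the last pictures the bar, spare roller and spanner looked undisturbed. The offcut and spray can were outside those pictures, but the arm never worked near them.

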